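Hang the wire guard on the lantern and twist it locked

TASK

Put the wire guard back on the lantern: carry it over the bulb by its handle, let its three lugs down into the slots of the lantern's ring, and twist it clockwise until the lugs drop into the locking notches, then let go. Go by feel and never force it, do not knock the bulb, and leave the other things on the trolley where they are.

Things in the scene. Friction and masses are not known exactly. Their poses are not given: they have to be found in the camera images.
- guard: Loose steel wire lamp guard, 150 to 270 g, standing upright on its neck; 140 mm tall, 107 mm wide over six ribs. Origin: centre of the neck's lower edge; z up its axis. Neck: tube, outside diameter 60 mm, 34 mm tall, lowest 8 mm tapered to 50 mm. Cage 33 to 103 mm up. Cap 54 mm in diameter, top 108 mm up.
- handle (a point): Middle of the guard's black bail handle, on the guard's axis 133 mm above its origin. A straight bar 62 mm long (x), 14 mm wide (y), 14 mm high (126 to 140 mm up), on two posts at x = -22.5 and +22.5 mm (9 mm thick), open between. Grip it across y in the middle; below the bar are 18 mm of free room for the fingertips, then the cap.
- lug (a point): One of the guard's three lugs: round studs 6 mm in diameter standing out of the neck to radius 41 mm, 120 degrees apart, axis 14 mm above the guard's origin. This one (its point at radius 35.5 mm) lies on the guard's +x axis, below a small tab on the cap's edge.
- lamp: The lantern, held fast to the trolley top by a magnetic foot, upright. Origin: centre of its underside; z up. White round battery body, 110 mm in diameter, 55 mm high, black switch at -x. On top stand the dark steel bayonet ring and, inside it, the bulb.
- rim (a point): Centre of the bayonet ring's upper rim, 93 mm above the lantern's origin. Ring 64 mm inside, 74 mm outside. Three slot mouths 9.5 mm wide open upwards, 120 degrees apart. The ring is clamped at a bearing that differs: one mouth's middle lies up to 25 degrees either way of the lantern's +x axis, not reported, to be seen or felt. Lugs resting on the rim: guard's origin 82 mm above the lantern's.
- channel (a point): Point on the lantern's axis at the height of the slots' sliding floor, 77 mm above the lantern's origin. From the foot of each mouth a channel 8.5 mm high runs clockwise (seen from above) under a lip; mouth to notch is 30 degrees. Lugs on this floor: guard's origin 66 mm above the lantern's, neck 1.5 to 2 mm loose in the ring.
- notch (a point): Point on the lantern's axis at the height of the locking notches' floor, 72 mm above the lantern's origin. Each notch, 11 mm wide, is a 5 mm step down at the far end of its channel, closed beyond by an end wall. Lugs down in the notches: guard's origin 61 mm above the lantern's.
- cup: Bystander: white porcelain cup, 74 mm across, 68 mm high. Origin: centre of its underside.
- hoop: Bystander: lilac plastic embroidery hoop lying flat, 160 mm across, 10 mm high. Origin: centre of its underside.
- case: Bystander: bamboo tweezer case lying flat, 155 x 26 x 17 mm, long axis x. Origin: centre of its underside.
- dispenser: Bystander: black push-top tape dispenser, 85 x 50 mm, 72 mm high. Origin: centre of its underside.
- spool: Bystander: wooden thread spool standing upright, 42 mm across, 58 mm high. Origin: centre of its underside.
- tin: Bystander: small aluminium pin tin, 64 mm across, 35 mm high. Origin: centre of its underside.
- bulb: The lantern's bulb, part of the lantern. Origin: on its axis at its foot, 58 mm above the lantern's origin; 32 mm in diameter, 62 mm tall.

How it is judged:
By the outcome, as a careful person would: the job done as asked, in the order asked, and still so for the second after the job is handed in, with the robot touching nothing.
It also fails if it takes over 72 s, if anything falls off the work surface, if the arm or the gripper's body presses on something with over 40 N, if the wrist force passes 120 N, or if a joint passes its speed limit or range.

ROBOT

A 6-joint arm with a two-finger parallel gripper is mounted at the origin on the work surface. World frame = base frame: x ahead of the robot, y to its left, z up, the work surface at z = 0. Lengths are in m, angles in degrees, forces in N, time in s.
With the tool pointing down it reaches from about 0.25 to 0.725 m from the base axis. Payload 9.7 kg.
Tool frame: the origin (TCP) lies midway between the tips of the shut fingers; the grasp point (between the pads) lies 19 mm behind it (bot.pinch_z is the distance from the TCP to the grasp point, in m); z points along the fingers, x is the direction in which the jaws open and shut, and the axes are right-handed (so a half turn about z gives the same grasp; the last joint's range is limited). The gripper opens to 85 mm and grips with 20 to 120 N. Pads are 22 mm wide; open, the fingers measure 114 mm over their backs; the gripper's body (76 mm by 85 mm) begins 54 mm behind the grasp point. The pads swing forward as they close: fully open they stand 13 mm farther back than shut.
Start: joints at [-65.374, 4.979, 10.078, 95.1, 0, 90], TCP at [0.229, -0.5, 0.231] pointing down, gripper open.
Joint ranges: [-179.16, 179.16], [-48.56, 103.87], [-65.8, 70.77], [-126.05, 130.52], [-82.76, 87.17], [-180, 180]. Speed limits (degrees/s): [127.2, 127.2, 147.25, 180, 180, 180].

INTERFACE

Orientations are given as [roll, pitch, yaw] about the fixed x, y, z axes, in that order (R = Rz(yaw) Ry(pitch) Rx(roll)).
In Python, from workcell import bot gives the robot as it stands. The module is installed in compiled form; this text tells all that it offers.
- The arm moves only by the shell command python3 -m pendant 'ROWS' [FORCE]. ROWS is JSON, a list of rows, each a list of 7 numbers: the shift along the tool's x, y, z scaled (see below), then the turn, a rotation vector about the tool's x, y, z scaled (see below), then the closure, from 0 (fully open) to 1 (shut). In form: [[tx, ty, tz, wx, wy, wz, jaw], ...]. A call has 1 to 12 rows; each row shifts and turns the pose as measured when the row begins, along the tool's axes as they then stand; what a row does not reach is not made up. The controller multiplies each number of a shift by 0.25 m and each number of a turn by pi rad. A row lasts 1/10 s, in which the tool goes at most 50 mm and 8.59 degrees, less where a joint would pass 70% of its speed; a pose out of reach is approached as far as the arm can. A call with a number of a shift or a turn outside -1 to 1 is refused whole. A call with a gripper value outside its range is refused whole. The fingers move at their own pace and stop on an object; FORCE is the grip in N (left out, the last holds). Time passes only in rows, so rows that do not move let the fingers close. It gives the time, the measured TCP pose, the force and the opening at its end, in the units of the state.
- bot.get_obs(): the state, without advancing time (a new reading comes with each control period).
- bot.camera(name): name is "scene" or "top" or "wrist"; returns the picture (480x640x3 uint8, red, green, blue); there is no depth.
- bot.calibration(name): a dict with "intrinsics" (3x3 intrinsics, pixels), "xyz" and "attitude" of the camera in the world. Camera axes: x right, y up, looking along -z (the intrinsics and any distortion apply to the point x, -y, -z); pixel columns grow to the right and rows downward; lengths in m; the calibration is good to about 2 mm. A picture is of the moment at which its call begins: read the wrist's pose just before it. calibration takes no time and is no camera call; for the wrist camera it gives the pose at the moment of the call.
- bot.job_done(): hands the job in, once; it reports no verdict.
The state is a dict: "time": time; "q": joint angles; "qd": joint speeds; "joint_efforts": joint torques, N m; "ee_pos": TCP position; "tcp_rot": TCP orientation; "wrist_force": force on the tool from outside, world axes, zero at the start; "torque": the same for the moment, N m; "opening": finger opening in m.
Only numpy, scipy, OpenCV 4.12 (cv2) and the standard library are available. Lean on these libraries where they do the work, as an engineer would, in place of code of your own. Each camera call takes 0.05 s, during which the arm holds its last target.

## Working session

There is one attempt and no reset: what is moved stays moved. The work goes in short steps, Python scripts to look and compute and a shell command to move; the robot and the scene stay as the last step left them, time stands still between calls to the robot, and variables do not carry over. Pictures are saved under pics/ and viewed, and the job is handed in when it is done.

```bash
mkdir -p pics; python3 - <<'E'
from workcell import bot
import cv2
o=bot.get_obs(); print(o)
for n in("scene","top"):
    im=bot.camera(n); cv2.imwrite(f"pics/{n}0.png",im[:,:,::-1]); print(n,bot.calibration(n))
E
```

```text
{'time': 0.0, 'q': array([-6.53749943e+01,  5.01004330e+00,  1.00339699e+01,  9.50986195e+01,
       -3.18801685e-04,  8.99983453e+01]), 'qd': array([-0.05261034, -0.08090738, -0.05224225, -0.0684083 ,  0.01622132,
        0.05262195]), 'joint_efforts': array([ 2.22217066e-03, -5.20387745e+01,  4.64806902e+01,  1.63781794e-02,
        1.90943103e-05, -1.01377458e-05]), 'ee_pos': array([ 0.22907679, -0.49977454,  0.23058887]), 'tcp_rot': array([ 1.79999683e+02,  7.46928821e-02, -6.53733397e+01]), 'wrist_force': array([ 0.12998352, -0.59311754, -0.01161102]), 'torque': array([ 0.01476544,  0.02949159, -0.0460576 ]), 'opening': 0.0854850144954563}
scene {'intrinsics': array([[488.04068234,   0.        , 320.64139778],
       [  0.        , 488.04068234, 238.99455394],
       [  0.        ,   0.        ,   1.        ]]), 'xyz': array([ 1.28156198, -0.31348528,  0.96005265]), 'attitude': array([40.57258993, -0.29867207, 66.78303316])}
top {'intrinsics': array([[462.6113577,   0.       , 311.3328976],
       [  0.       , 462.6113577, 240.7442448],
       [  0.       ,   0.       ,   1.       ]]), 'xyz': array([0.38960572, 0.00738843, 1.26397104]), 'attitude': array([ 10.22119186,   0.13274672, -89.67457821])}
```

View pics/scene0.png

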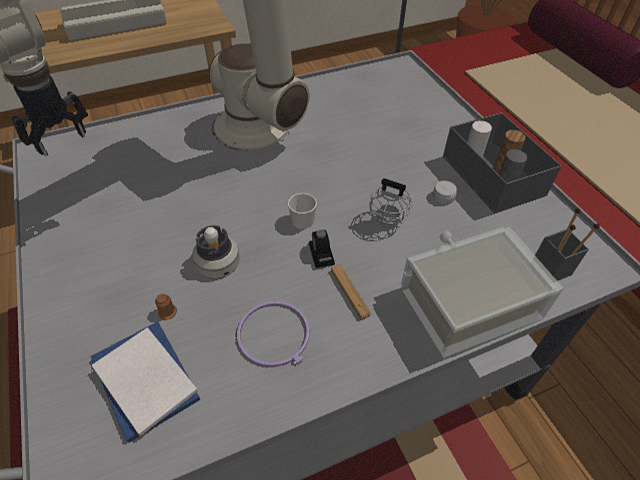

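View pics/top0.png

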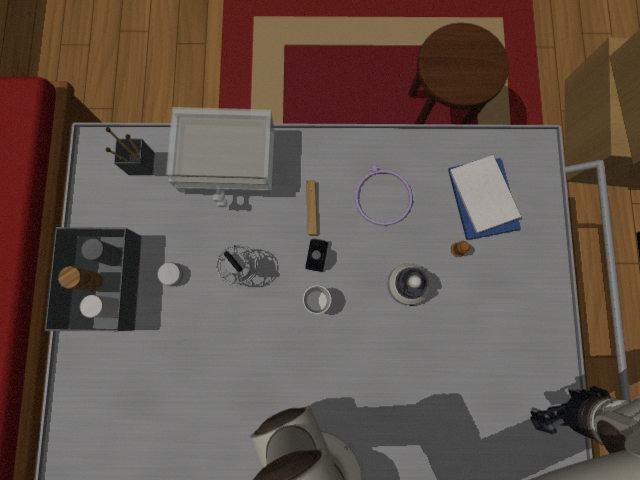

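Top view: black handle bar at about (233,261), lantern and bulb at about (410,284). Scene view: handle at (394,187), lantern ring at (212,240).

```bash
cat > h.py <<'E'
import numpy as np, cv2
from scipy.spatial.transform import Rotation as R
from workcell import bot
def rot(a): return R.from_euler('xyz',a,degrees=True).as_matrix()
def ray(c,uv):
    K=c['intrinsics']; x=np.linalg.solve(K,[uv[0],uv[1],1.]); d=rot(c['attitude'])@[x[0],-x[1],-x[2]]
    return np.array(c['xyz']),d/np.linalg.norm(d)
def onz(c,uv,z):
    p,d=ray(c,uv); return p+d*(z-p[2])/d[2]
def tri(rs):
    A=sum(np.eye(3)-np.outer(d,d) for p,d in rs); b=sum((np.eye(3)-np.outer(d,d))@p for p,d in rs)
    X=np.linalg.solve(A,b); return X,[np.linalg.norm(np.cross(X-p,d)) for p,d in rs]
def proj(c,X):
    v=rot(c['attitude']).T@(np.array(X)-c['xyz']); q=c['intrinsics']@[v[0],-v[1],-v[2]]; return q[:2]/q[2]
E
python3 - <<'E'
from h import *
t=cv2.imread('pics/top0.png'); s=cv2.imread('pics/scene0.png')
ct=bot.calibration('top'); cs=bot.calibration('scene')
def dark(im,box,th):
    x0,y0,x1,y1=box; g=im[y0:y1,x0:x1].max(2); m=(g<th).astype(np.uint8)
    n,l,st,ce=cv2.connectedComponentsWithStats(m); i=1+st[1:,4].argmax()
    pts=np.argwhere(l==i)[:,::-1].astype(np.float32)
    r=cv2.minAreaRect(pts); return (r[0][0]+x0,r[0][1]+y0),r[1:],st[i]
a=dark(t,(215,240,285,290),45); b=dark(s,(375,170,415,200),45); print(a,b)
print('handle',tri([ray(ct,a[0]),ray(cs,b[0])]))
print('bulb',tri([ray(ct,(414,282)),ray(cs,(211,234))]))
for n,uv,z in(('lampbody',(408.5,285),.055),('cup',(317,299),.068),('disp',(317,254),.07)): print(n,onz(ct,uv,z))
for n,im,c in(('t',t,(205,230,445,315)),('s',s,(180,165,430,285))):
    x0,y0,x1,y1=c; cv2.imwrite(f'pics/crop_{n}.png',cv2.resize(im[y0:y1,x0:x1],None,fx=3,fy=3,interpolation=cv2.INTER_CUBIC))
E
```

```text
((232.85245895385742, 261.12295150756836), ((24.070934295654297, 5.249512672424316), 50.194427490234375), array([  9,  12,  18,  20, 124], dtype=int32)) ((392.29999923706055, 187.10000038146973), ((24.03331184387207, 11.384200096130371), 18.434946060180664), array([  7,   9,  24,  17, 177], dtype=int32))
handle (array([0.54153577, 0.2037851 , 0.12662392]), [np.float64(0.0018219083828114632), np.float64(0.0018219083828115705)])
bulb (array([ 0.49492037, -0.24808874,  0.10219149]), [np.float64(0.0010681407275922766), np.float64(0.0010681407275923132)])
lampbody [ 0.49157786 -0.2427659   0.055     ]
cup [ 0.45326553 -0.00403561  0.068     ]
disp [ 0.56980862 -0.00360754  0.07      ]
```

View pics/crop_t.png

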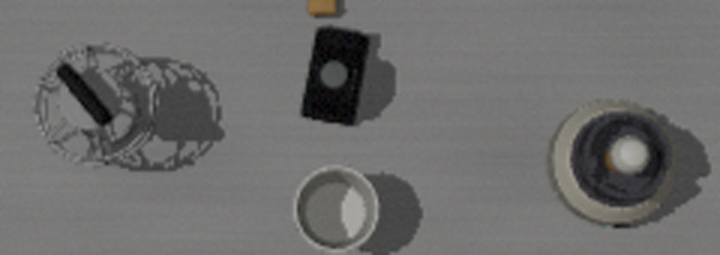

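View pics/crop_s.png

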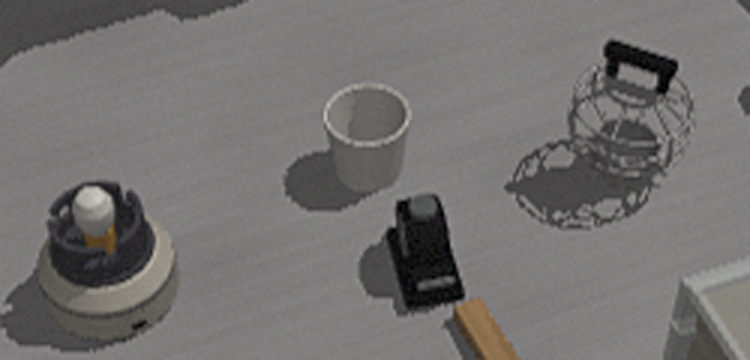

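```bash
cat >> h.py <<'E'
def go(dst,yaw=None):
    """rows needed: local shift (units of 0.25m) and turn about tool z (units pi)"""
    o=bot.get_obs(); Rm=rot(o['tcp_rot']); d=Rm.T@(np.array(dst)-o['ee_pos'])
    print('pos',o['ee_pos'].round(4),'rpy',o['tcp_rot'].round(2),'t',round(o['time'],2),'F',o['wrist_force'].round(2),'op',round(o['opening'],4))
    print('local m',d.round(4),'units',(d/.25).round(4))
    if yaw is not None:
        T=rot([180,0,yaw]); w=R.from_matrix(Rm.T@T).as_rotvec(); print('turn deg',np.degrees(w).round(2),'units',(w/np.pi).round(4))
E
python3 - <<'E'
from h import *
c=bot.calibration('wrist'); o=bot.get_obs(); Rm=rot(o['tcp_rot'])
print(c); print(Rm.T@(c['xyz']-o['ee_pos'])); print(Rm.T@rot(c['attitude']))
go([.42,-.30,.32],-65)
E
```

```text
{'intrinsics': array([[340.13311376,   0.        , 320.91659004],
       [  0.        , 340.13311376, 235.24896443],
       [  0.        ,   0.        ,   1.        ]]), 'xyz': array([ 0.30533749, -0.46548227,  0.37463692]), 'attitude': array([-18.7988351 ,   0.07841619, -65.36789662])}
[ 0.0003937  -0.08361508 -0.14398303]
[[ 9.99999976e-01 -1.63618134e-04  1.42493362e-04]
 [-1.08973519e-04 -9.46658279e-01 -3.22239183e-01]
 [ 1.87616695e-04  3.22239160e-01 -9.46658274e-01]]
pos [ 0.2291 -0.4998  0.2307] rpy [ 1.800e+02  7.000e-02 -6.537e+01] t 0.1 F [-0.18 -0.03 -0.56] op 0.0853
local m [-0.1022 -0.2568 -0.0892] units [-0.4088 -1.0272 -0.3569]
turn deg [ 0.    0.07 -0.37] units [ 0.      0.0004 -0.0021]
```

```bash
python3 -m pendant '[[-0.058,-0.147,-0.05,0,0,0,0],[-0.058,-0.147,-0.05,0,0,0,0],[-0.058,-0.147,-0.05,0,0,0,0],[-0.058,-0.147,-0.05,0,0,0,0],[-0.058,-0.147,-0.05,0,0,0,0],[-0.058,-0.147,-0.05,0,0,0,0],[-0.058,-0.147,-0.05,0,0,0,0],[0,0,0,0,0,0,0],[0,0,0,0,0,0,0]]'
cat > w.py <<'E'
import sys,pickle
from h import *
n=sys.argv[1]
c=bot.calibration('wrist'); im=bot.camera('wrist')[:,:,::-1].copy(); cv2.imwrite(f'pics/{n}.png',im); pickle.dump(c,open(f'pics/{n}.pkl','wb'))
print(c['xyz'],c['attitude']); go([0,0,0])
E
python3 w.py w1
```

```text
time: 1.0
ee_pos: [0.4269, -0.2927, 0.3169]
tcp_rot: [179.9, 0.5, -65.5]
wrist_force: [0.3, -0.6, -0.6]
opening: 0.0852
[ 0.50384491 -0.25957789  0.46073271] [-18.87634922   0.5372914  -65.52399969]
pos [ 0.4266 -0.2929  0.3169] rpy [179.94   0.53 -65.57] t 1.05 F [-0.7   0.16  0.58] op 0.0856
local m [-0.4402  0.267   0.3213] units [-1.7607  1.0679  1.2851]
```

View pics/w1.png

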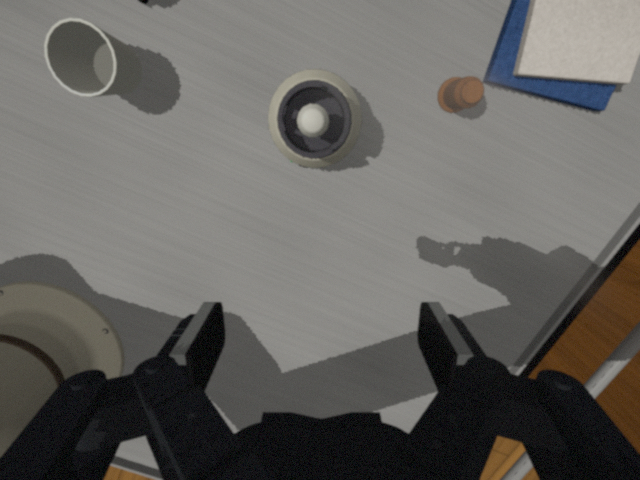

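Lantern at (315,118) from nearly overhead; cup at (80,58), spool at (465,92). Going lower to see the slot mouths.

```bash
python3 -m pendant '[[0.02,0.06,0.1,0,0,0,0],[0.02,0.04,0.16,0,0,0,0],[0,0,0.16,0,0,0,0],[0,0,0.06,0,0,0,0],[0,0,0,0,0,0,0]]'
python3 w.py w2
python3 - <<'E'
from h import *
im=cv2.imread('pics/w2.png'); cv2.imwrite('pics/w2c.png',cv2.resize(im[20:260,200:440],None,fx=2.5,fy=2.5,interpolation=cv2.INTER_CUBIC))
E
```

```text
time: 1.55
ee_pos: [0.4025, -0.3156, 0.1906]
tcp_rot: [179.9, 0.6, -66.0]
wrist_force: [0.6, -0.1, 1.5]
opening: 0.0854
[ 0.4798986  -0.28302843  0.33443937] [-18.92692822   0.58764786 -65.94294976]
pos [ 0.4027 -0.3157  0.1916] rpy [179.89   0.54 -65.95] t 1.6 F [ 0.67 -0.53  0.52] op 0.0853
local m [-0.4506  0.2387  0.1964] units [-1.8023  0.9549  0.7854]
```

View pics/w2.png

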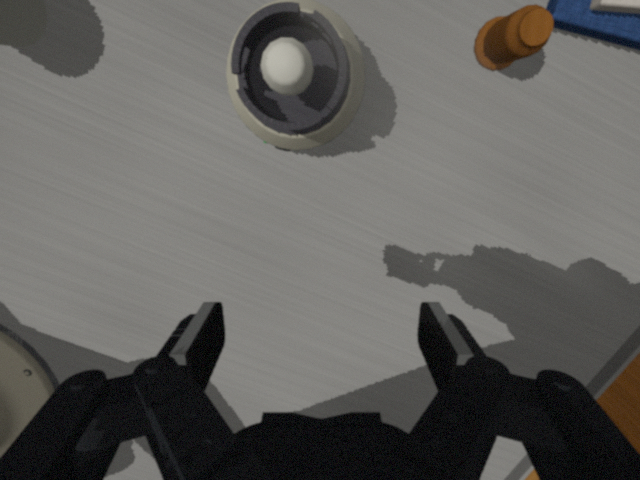

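View pics/w2c.png

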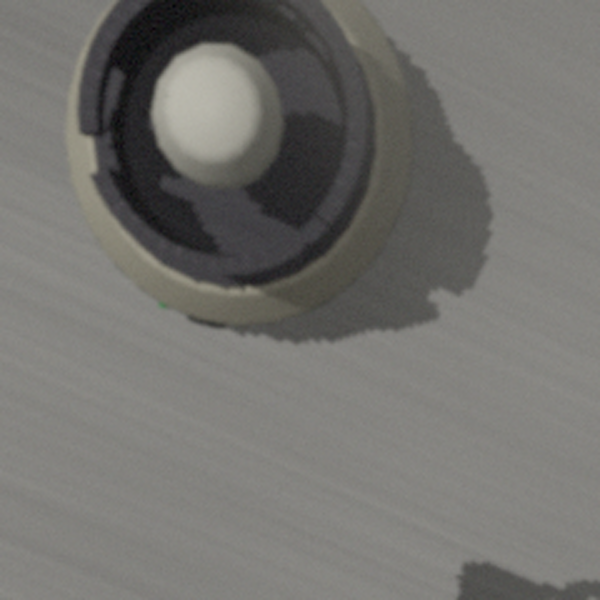

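Mouths visible at left (238,80) and top (308,8). I'll back the camera so the lantern is centred.

```bash
python3 -m pendant '[[-0.02,-0.14,0,0,0,0,0],[-0.02,-0.14,0,0,0,0,0],[0,0,0,0,0,0,0],[0,0,0,0,0,0,0]]'
python3 w.py w3
python3 - <<'E'
from h import *
im=cv2.imread('pics/w3.png'); cv2.imwrite('pics/w3c.png',cv2.resize(im[60:260,210:410],None,fx=3,fy=3,interpolation=cv2.INTER_CUBIC))
E
```

```text
time: 2.0
ee_pos: [0.4638, -0.2801, 0.1963]
tcp_rot: [-180.0, 0.3, -66.2]
wrist_force: [-0.2, -0.0, -0.3]
opening: 0.0852
[ 0.54067719 -0.24743796  0.34035086] [-18.77363759   0.30046621 -66.24298874]
pos [ 0.4637 -0.2802  0.1964] rpy [-179.95    0.28  -66.27] t 2.05 F [ 0.22  1.1  -0.46] op 0.0856
local m [-0.4422  0.3119  0.1983] units [-1.7687  1.2477  0.7931]
```

View pics/w3c.png

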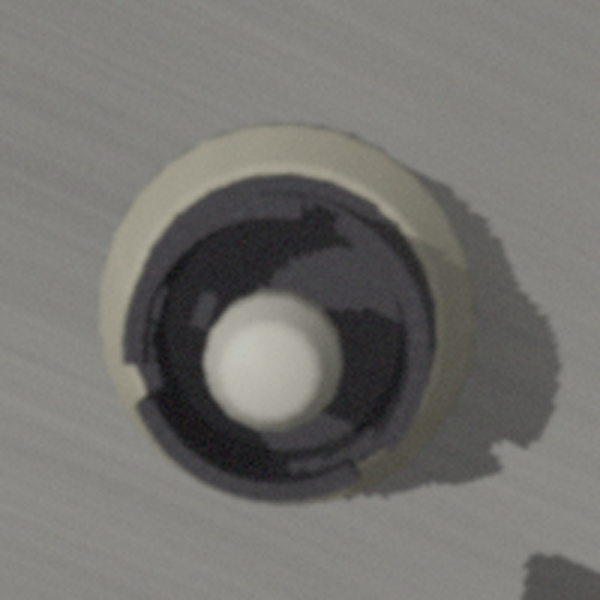

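```bash
python3 - <<'E'
from h import *
import pickle
from scipy.optimize import least_squares
out=[]
c=pickle.load(open('pics/w3.pkl','rb')); im=cv2.imread('pics/w3.png')
P=np.array([onz(c,(210+x/3-.33,60+y/3-.33),.093)[:2] for x,y in [(125,340),(150,402),(200,465),(250,497),(300,500),(350,492),(433,350)]])
f=least_squares(lambda q:np.hypot(*(P-q[:2]).T)-q[2],[.49,-.245,.037]); print('rim fit',f.x,f.fun*1e3)
f2=least_squares(lambda q:np.hypot(*(P-q).T)-.037,[.49,-.245]); print('rim fit r37',f2.x,f2.fun*1e3)
C=f2.x
for n in('w2','w3'):
    c=pickle.load(open(f'pics/{n}.pkl','rb')); im=cv2.imread(f'pics/{n}.png')
    a=np.arange(0,360,.5); r=np.arange(.028,.042,.0002)
    M=np.array([[proj(c,[C[0]+rr*np.cos(t),C[1]+rr*np.sin(t),.093]) for t in np.radians(a)] for rr in r]).astype(np.float32)
    out.append(cv2.resize(cv2.remap(im,M[...,0],M[...,1],cv2.INTER_LINEAR),(720,200)))
o=np.vstack(out)
for k in range(0,720,40): cv2.line(o,(k,195),(k,205),(0,255,0),1)
cv2.imwrite('pics/polar.png',o)
for uv in((256.7,186.7),(332.7,214.3)):
    p=onz(pickle.load(open('pics/w3.pkl','rb')),uv,.093); d=p[:2]-C; print('w3 mouth',np.hypot(*d),np.degrees(np.arctan2(d[1],d[0])))
for uv in((238,80),(308,8)):
    p=onz(pickle.load(open('pics/w2.pkl','rb')),uv,.093); d=p[:2]-C; print('w2 mouth',np.hypot(*d),np.degrees(np.arctan2(d[1],d[0])))
E
```

```text
rim fit [ 0.49864933 -0.25157955  0.03676216] [ 1.92655213 -1.43381531 -1.60620277  0.45935902  0.17568054  1.38785541
 -0.90942902]
rim fit r37 [ 0.49890448 -0.25151787] [ 1.71198697 -1.54225359 -1.61208965  0.48322843  0.1911446   1.36560826
 -1.20138488]
w3 mouth 0.035920096495602696 124.48447797151361
w3 mouth 0.0344313301633426 -119.3689836507867
w2 mouth 0.03596217175806501 124.37737228535495
w2 mouth 0.035354146155136594 6.508155386482576
```

View pics/polar.png

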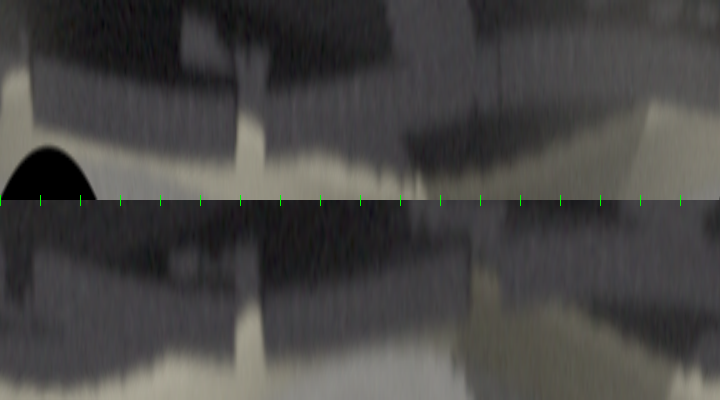

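```bash
python3 - <<'E'
from h import *
print(bot.get_obs()['q'].round(1)); go([.605,.257,.27],130)
E
```

```text
[-31.2   3.5   4.6  91.3   0.2 125. ]
pos [ 0.4637 -0.2802  0.1964] rpy [-179.95    0.28  -66.27] t 2.05 F [ 0.22  1.1  -0.46] op 0.0856
local m [-0.4353 -0.3456 -0.0712] units [-1.741  -1.3823 -0.2848]
turn deg [3.9000e-01 1.3000e-01 1.6373e+02] units [2.100e-03 7.000e-04 9.096e-01]
```

```bash
python3 -m pendant '[[-0.145,-0.115,-0.04,0,0,0,0],[-0.145,-0.115,-0.04,0,0,0,0],[-0.145,-0.115,-0.04,0,0,0,0],[-0.145,-0.115,-0.04,0,0,0,0],[-0.145,-0.115,-0.04,0,0,0,0],[-0.145,-0.115,-0.03,0,0,0,0],[-0.145,-0.115,-0.02,0,0,0,0],[-0.145,-0.115,-0.02,0,0,0,0],[-0.145,-0.115,-0.02,0,0,0,0],[-0.145,-0.115,-0.02,0,0,0,0],[-0.145,-0.115,0,0,0,0,0],[-0.145,-0.115,0,0,0,0,0]]'
python3 -m pendant '[[0,0,0,0,0,-0.0477,0],[0,0,0,0,0,-0.0477,0],[0,0,0,0,0,-0.0477,0],[0,0,0,0,0,-0.0477,0],[0,0,0,0,0,-0.0477,0],[0,0,0,0,0,-0.0477,0],[0,0,0,0,0,-0.0477,0],[0,0,0,0,0,-0.0477,0],[0,0,0,0,0,-0.0477,0],[0,0,0,0,0,-0.0477,0],[0,0,0,0,0,-0.0477,0],[0,0,0,0,0,-0.0477,0]]'
python3 -m pendant '[[0,0,0,0,0,-0.0477,0],[0,0,0,0,0,-0.0477,0],[0,0,0,0,0,-0.0477,0],[0,0,0,0,0,-0.0477,0],[0,0,0,0,0,-0.0477,0],[0,0,0,0,0,-0.0477,0],[0,0,0,0,0,-0.0477,0],[0,0,0,0,0,-0.0477,0],[0,0,0,0,0,-0.0477,0],[0,0,0,0,0,-0.0477,0],[0,0,0,0,0,-0.0477,0],[0,0,0,0,0,0,0]]'
python3 - <<'E'
from h import *
print(bot.get_obs()['q'].round(1)); go([.605,.257,.27],130)
E
```

```text
time: 3.25
ee_pos: [0.6115, 0.2559, 0.2896]
tcp_rot: [-179.3, 0.1, -67.3]
wrist_force: [0.4, -0.3, 1.4]
opening: 0.0856
time: 4.45
ee_pos: [0.6154, 0.2481, 0.2936]
tcp_rot: [179.8, -0.8, 36.1]
wrist_force: [-0.4, -0.1, -0.5]
opening: 0.0854
time: 5.65
ee_pos: [0.618, 0.2318, 0.303]
tcp_rot: [178.8, 0.5, 130.7]
wrist_force: [-0.2, 0.2, 0.1]
opening: 0.085
[ 2.060e+01  2.310e+01  4.000e+01  1.057e+02 -1.000e-01 -2.010e+01]
pos [0.618  0.2318 0.303 ] rpy [178.83   0.52 130.69] t 5.65 F [-0.15  0.18  0.11] op 0.085
local m [0.0279 0.0059 0.0329] units [0.1116 0.0236 0.1317]
turn deg [1.18 0.51 0.7 ] units [0.0065 0.0028 0.0039]
```

```bash
python3 -m pendant '[[0.055,0.01,0.065,0.0032,0.0014,0.0019,0],[0.055,0.01,0.065,0.0032,0.0014,0.0019,0],[0,0,0,0,0,0,0]]'
python3 w.py w4
```

```text
time: 5.95
ee_pos: [0.6052, 0.2536, 0.2717]
tcp_rot: [179.9, 0.1, 129.0]
wrist_force: [0.6, 0.7, 0.4]
opening: 0.0856
[0.54092055 0.20107055 0.41551571] [-1.89702075e+01  5.67967476e-02  1.29024036e+02]
pos [0.6056 0.253  0.2731] rpy [1.7977e+02 1.1000e-01 1.2904e+02] t 6.0 F [-0.42 -0.21  0.6 ] op 0.0855
local m [ 0.1854 -0.6309  0.2702] units [ 0.7417 -2.5236  1.0807]
```

View pics/w4.png

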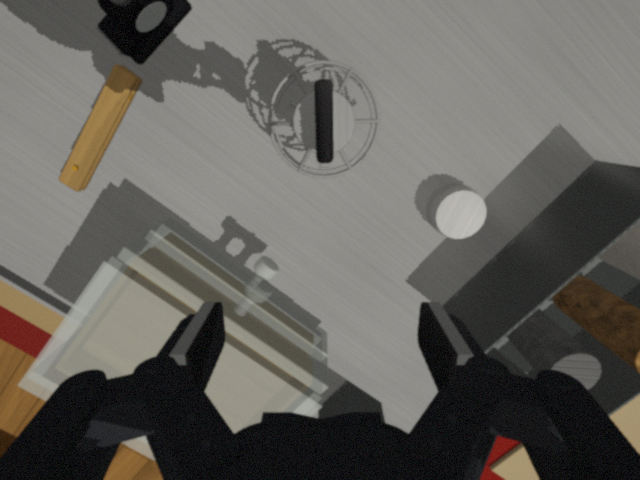

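Handle bar upright at (323,121), inside the cage circle. A lower second view to find the tab and measure height.

```bash
python3 -m pendant '[[0,-0.12,0.1,0.001,0,-0.005,0],[0,-0.12,0.1,0,0,0,0],[0,0,0,0,0,0,0],[0,0,0,0,0,0,0]]'
python3 w.py w5; python3 - <<'E'
from h import *
im=cv2.imread('pics/w5.png'); cv2.imwrite('pics/w5c.png',cv2.resize(im[100:340,200:440],None,fx=2.5,fy=2.5,interpolation=cv2.INTER_CUBIC))
im=cv2.imread('pics/w4.png'); cv2.imwrite('pics/w4c.png',cv2.resize(im[50:190,250:400],None,fx=4,fy=4,interpolation=cv2.INTER_CUBIC))
E
```

```text
time: 6.4
ee_pos: [0.5599, 0.2111, 0.2228]
tcp_rot: [179.9, 0.2, 129.4]
wrist_force: [-0.0, 0.5, 0.3]
opening: 0.0853
[0.4958391  0.15842107 0.36660812] [-18.94044169   0.18336555 129.40914514]
pos [0.5601 0.2112 0.2227] rpy [179.91   0.19 129.41] t 6.45 F [ 0.36 -0.05 -0.29] op 0.0855
local m [ 0.1931 -0.5671  0.2212] units [ 0.7725 -2.2686  0.8849]
```

View pics/w5c.png

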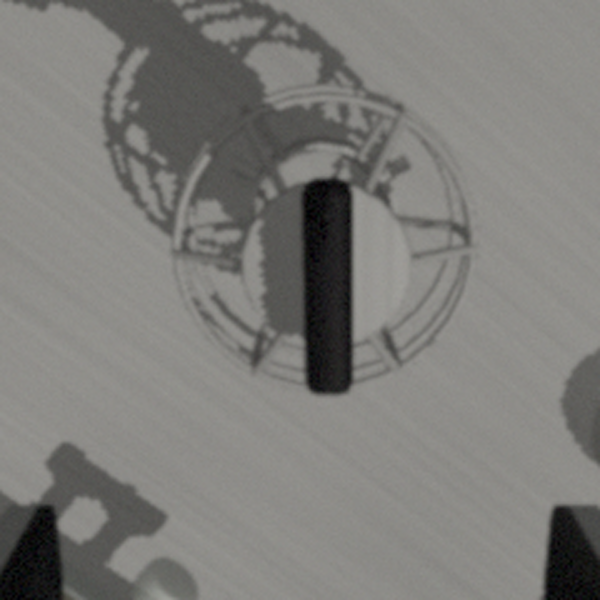

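View pics/w4c.png

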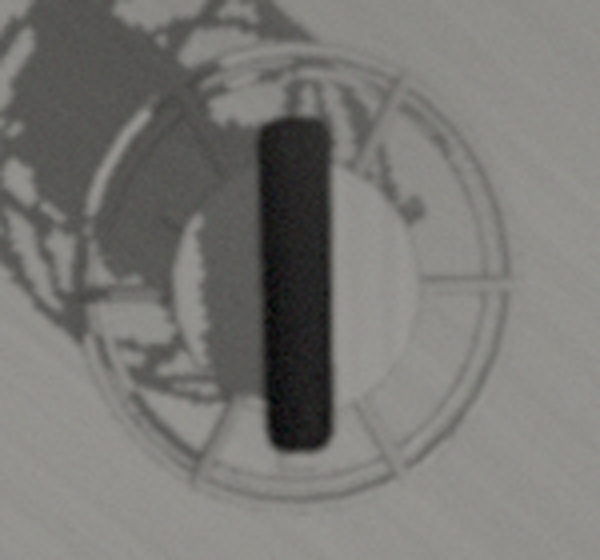

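```bash
python3 - <<'E'
from h import *
im=cv2.imread('pics/scene0.png'); a=cv2.resize(im[172:242,360:422],None,fx=8,fy=8,interpolation=cv2.INTER_CUBIC)
cs=bot.calibration('scene')
for g in(40,-140):
    for r,z in((27,.105),(41,.014)):
        for k in range(3 if r==41 else 1):
            t=np.radians(g+120*k); print(g,r,k,proj(cs,[.5415+r/1e3*np.cos(t),.204+r/1e3*np.sin(t),z]).round(1), ((proj(cs,[.5415+r/1e3*np.cos(t),.204+r/1e3*np.sin(t),z])-[360,172])*8).round())
cv2.imwrite('pics/sg.png',a)
E
```

```text
40 27 0 [402.2 196.7] [338. 198.]
40 41 0 [402.6 223.2] [341. 410.]
40 41 1 [385.9 207. ] [207. 280.]
40 41 2 [375.8 224.2] [126. 418.]
-140 27 0 [382.1 189.9] [177. 143.]
-140 41 0 [373.8 212.9] [110. 327.]
-140 41 1 [390.4 229.6] [243. 460.]
-140 41 2 [400.1 211.9] [321. 320.]
```

View pics/sg.png

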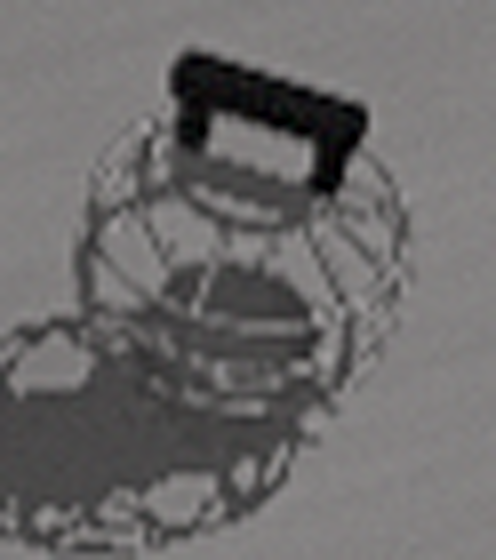

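Tab not clearly seen; a more oblique view from the robot side will settle it.

```bash
python3 -m pendant '[[0.012,-0.11,0.05,0,0,-0.003,0],[0.012,-0.12,0.05,0,0,0,0],[0,0,0,0,0,0,0]]'
python3 w.py w6; python3 - <<'E'
from h import *
im=cv2.imread('pics/w6.png'); cv2.imwrite('pics/w6c.png',cv2.resize(im[150:390,200:440],None,fx=2.5,fy=2.5,interpolation=cv2.INTER_CUBIC))
E
```

```text
time: 6.75
ee_pos: [0.5154, 0.1795, 0.2014]
tcp_rot: [179.5, 0.3, 129.8]
wrist_force: [1.1, -0.3, 0.1]
opening: 0.0852
[0.45079579 0.12599693 0.34465243] [-19.30314809   0.33310234 129.83813164]
pos [0.5172 0.1804 0.2028] rpy [179.34   0.4  129.84] t 6.8 F [-0.34  0.86  0.78] op 0.0855
local m [ 0.1942 -0.515   0.1956] units [ 0.7768 -2.0599  0.7822]
```

View pics/w6c.png

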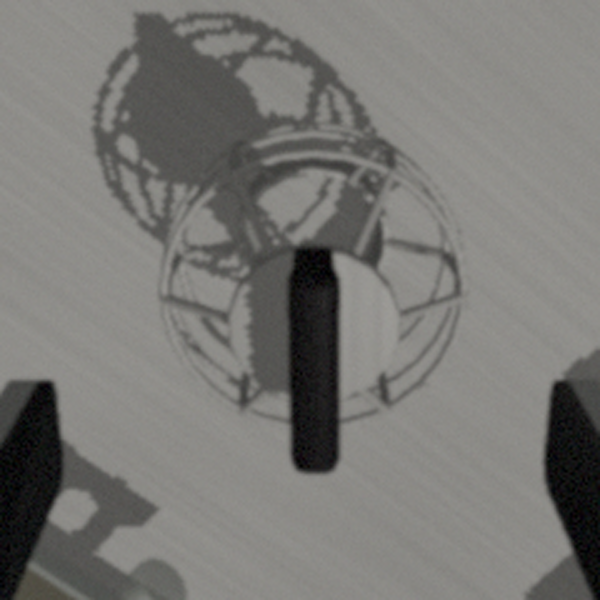

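```bash
python3 - <<'E'
from h import *
import pickle
rs=[];ims={};ends=[[],[]]
for n,box in(('w4',(310,70,340,175)),('w5',(315,165,350,265)),('w6',(310,240,345,345))):
    im=cv2.imread(f'pics/{n}.png'); c=pickle.load(open(f'pics/{n}.pkl','rb'))
    x0,y0,x1,y1=box; m=(im[y0:y1,x0:x1].max(2)<50).astype(np.uint8)
    k,l,st,ce=cv2.connectedComponentsWithStats(m); i=1+st[1:,4].argmax(); p=np.argwhere(l==i)[:,::-1].astype(np.float32)
    r=cv2.minAreaRect(p); print(n,(r[0][0]+x0,r[0][1]+y0),r[1],r[2],st[i][:4]+[x0,y0,0,0])
    ys=p[:,1]; 
    b=(np.median(p[ys>ys.max()-8][:,0])+x0,ys.max()+y0); ends[0].append(ray(c,b)); ims[n]=(im,c)
    t=(np.median(p[ys<ys.min()+8][:,0])+x0,ys.min()+y0); ends[1].append(ray(c,t)); print(b,t)
E0,e0=tri(ends[0]); E1,e1=tri(ends[1][:2])
print('far end',E0,e0,'near',E1,e1,'bearing',np.degrees(np.arctan2(*(E0-E1)[1::-1])),'len',np.linalg.norm(E0-E1),'mid',(E0+E1)/2)
C=(E0+E1)/2
im,c=ims['w6'];a=cv2.resize(im[150:390,200:440],None,fx=2.5,fy=2.5,interpolation=cv2.INTER_CUBIC)
for g,col in((40,(0,255,0)),(-140,(0,0,255))):
    for k in range(3):
        t=np.radians(g+120*k); q=(proj(c,[C[0]+.041*np.cos(t),C[1]+.041*np.sin(t),.014])-[200,150])*2.5
        cv2.circle(a,tuple(int(v) for v in q),10,col,1)
cv2.imwrite('pics/w6d.png',a[80:450])
E
```

```text
w4 (323.2606964111328, 120.53478240966797) (81.14376068115234, 16.25674819946289) 88.85424041748047 [315  80  18  82]
(np.float32(324.0), np.float32(161.0)) (np.float32(322.0), np.float32(80.0))
w5 (330.3871259689331, 214.00182342529297) (84.13421630859375, 18.4492130279541) 89.0759506225586 [321 172  20  85]
(np.float32(331.0), np.float32(256.0)) (np.float32(330.0), np.float32(172.0))
w6 (324.5, 293.0) (88.0, 19.0) 90.0 [315 249  20  89]
(np.float32(326.0), np.float32(337.0)) (np.float32(325.0), np.float32(249.0))
far end [0.56443365 0.22341392 0.13829957] [np.float64(0.0003564325040290533), np.float64(9.207595777106672e-05), np.float64(0.00044671612902112516)] near [0.51911719 0.1843397  0.13364946] [np.float64(0.00019009494869695056), np.float64(0.00019009494869680235)] bearing 40.76962725148522 len 0.060016658980649194 mid [0.54177542 0.20387681 0.13597452]
```

View pics/w6d.png

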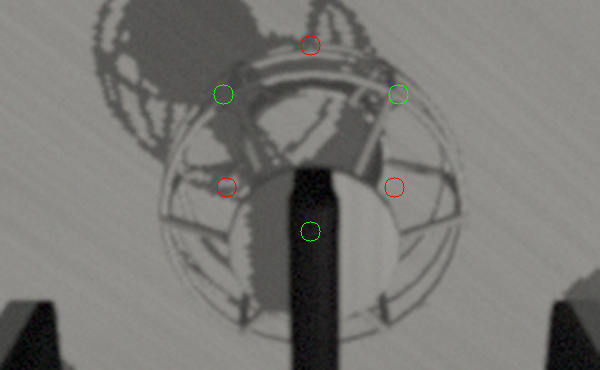

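No tab on the near side, and lug stubs appear at about (240,75) and (380,75), so guard yaw ≈ 40° (not -140°). Handle measured at (0.5418, 0.2039), bar top ≈ 0.138 m.

```bash
python3 -c "
from h import *
go([.5418,.2039,.115],130.1)"
```

```text
pos [0.5172 0.1804 0.2028] rpy [179.34   0.4  129.84] t 6.8 F [-0.34  0.86  0.78] op 0.0855
local m [0.0029 0.0329 0.0882] units [0.0115 0.1318 0.3528]
turn deg [ 0.66  0.4  -0.26] units [ 0.0037  0.0022 -0.0014]
```

```bash
python3 -m pendant '[[0.0115,0.13,0.1,0.0037,0.0022,-0.0014,0],[0,0,0.12,0,0,0,0],[0,0,0.06,0,0,0,0],[0,0,0,0,0,0,0]]'; python3 -c "
from h import *
go([.5418,.2039,.115],130.1)"
```

```text
time: 7.2
ee_pos: [0.5508, 0.2082, 0.1395]
tcp_rot: [179.2, 0.3, 130.0]
wrist_force: [0.3, -0.1, -0.3]
opening: 0.0859
pos [0.5508 0.2082 0.1395] rpy [179.19   0.28 129.98] t 7.2 F [ 0.34 -0.06 -0.31] op 0.0859
local m [ 0.0026 -0.01    0.0244] units [ 0.0104 -0.0398  0.0975]
turn deg [ 0.81  0.28 -0.12] units [ 0.0045  0.0016 -0.0007]
```

```bash
python3 -m pendant '[[0.01,-0.04,0.04,0.0045,0.0016,-0.0007,0],[0,0,0.03,0,0,0,0],[0,0,0,0,0,0,0],[0,0,0,0,0,0,0]]'; python3 -c "
from h import *
go([.5418,.2039,.115],130.1)"
```

```text
time: 7.6
ee_pos: [0.5443, 0.2048, 0.1255]
tcp_rot: [179.7, 0.1, 130.1]
wrist_force: [0.0, -0.3, -0.3]
opening: 0.0855
pos [0.5443 0.2048 0.1255] rpy [1.7971e+02 1.0000e-01 1.3010e+02] t 7.6 F [ 0.04 -0.35 -0.27] op 0.0855
local m [ 0.001  -0.0026  0.0105] units [ 0.0038 -0.0103  0.0421]
turn deg [ 0.29  0.1  -0.  ] units [ 0.0016  0.0005 -0.    ]
```

```bash
python3 -m pendant '[[0.004,-0.012,0.04,0.002,0.0006,0,0],[0,0,0.012,0,0,0,0],[0,0,0,0,0,0,0],[0,0,0,0,0,0,0]]'; python3 w.py w7; python3 -c "
from h import *
go([.5418,.2039,.115],130.1)"
```

```text
time: 8.0
ee_pos: [0.5415, 0.2036, 0.1127]
tcp_rot: [180.0, 0.0, 130.1]
wrist_force: [-0.1, -0.0, -0.3]
opening: 0.0853
[0.47856906 0.14994311 0.25671757] [-1.88388864e+01  1.30947786e-02  1.30087918e+02]
pos [0.5416 0.2036 0.1128] rpy [1.7998e+02 2.0000e-02 1.3008e+02] t 8.05 F [-0.   -0.84 -0.02] op 0.0857
local m [ 0.193  -0.5455  0.1126] units [ 0.7719 -2.1821  0.4503]
pos [0.5416 0.2036 0.1128] rpy [1.7998e+02 2.0000e-02 1.3008e+02] t 8.05 F [-0.   -0.84 -0.02] op 0.0857
local m [ 0.0001  0.0004 -0.0022] units [ 0.0004  0.0014 -0.0087]
turn deg [ 0.02  0.02 -0.02] units [ 0.0001  0.0001 -0.0001]
```

View pics/w7.png

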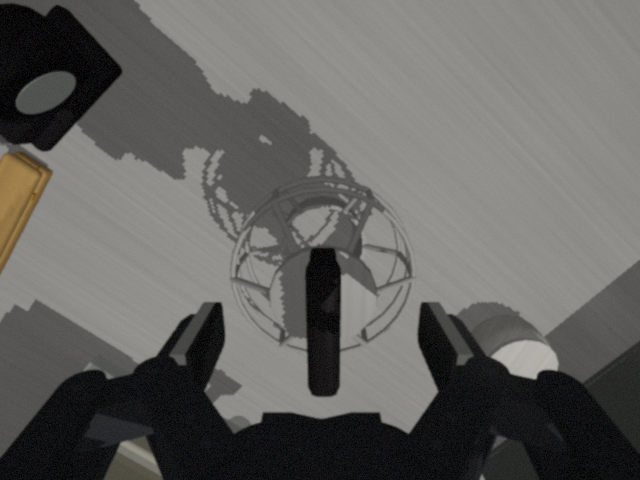

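Bar at column 323, midway between the fingers (about 200/440). Closing.

```bash
python3 -m pendant '[[0,0,-0.008,0,0,0,0.4],[0,0,0,0,0,0,0.7],[0,0,0,0,0,0,1],[0,0,0,0,0,0,1],[0,0,0,0,0,0,1],[0,0,0,0,0,0,1],[0,0,0,0,0,0,1],[0,0,0,0,0,0,1]]' 50; python3 -c "
from h import *
go([.5418,.2039,.115],130.1)"
```

```text
time: 8.85
ee_pos: [0.5419, 0.2038, 0.1158]
tcp_rot: [179.9, 0.0, 130.1]
wrist_force: [-0.7, 0.7, -0.0]
opening: 0.0134
pos [0.5419 0.2038 0.1158] rpy [1.7992e+02 3.0000e-02 1.3009e+02] t 8.85 F [-0.73  0.66 -0.03] op 0.0134
local m [ 0.0001 -0.      0.0008] units [ 0.0004 -0.      0.003 ]
turn deg [ 0.08  0.03 -0.01] units [ 0.0004  0.0002 -0.0001]
```

```bash
python3 -m pendant '[[0,0,-0.02,0,0,0,1],[0,0,-0.06,0,0,0,1],[0,0,-0.14,0,0,0,1],[0,0,-0.16,0,0,0,1],[0,0,-0.16,0,0,0,1],[0,0,-0.14,0,0,0,1],[0,0,-0.08,0,0,0,1],[0,0,0,0,0,0,1],[0,0,0,0,0,0,1]]'; python3 -c "
from h import *
go([.58,-.242,.31],95.3)
print(bot.get_obs()['torque'])"
```

```text
time: 9.75
ee_pos: [0.5397, 0.2028, 0.3172]
tcp_rot: [180.0, 0.0, 130.1]
wrist_force: [0.5, 0.5, -3.6]
opening: 0.0129
pos [0.5397 0.2028 0.3172] rpy [1.7997e+02 3.0000e-02 1.3008e+02] t 9.75 F [ 0.45  0.51 -3.55] op 0.0129
local m [-0.3663 -0.2556  0.0073] units [-1.4653 -1.0222  0.0291]
turn deg [4.000e-02 2.000e-02 3.478e+01] units [2.000e-04 1.000e-04 1.932e-01]
[-0.02514661 -0.01686016 -0.03058652]
```

```bash
python3 -m pendant '[[-0.06,-0.04,0,0,0,0,1],[-0.12,-0.084,0,0,0,0,1],[-0.14,-0.098,0,0,0,0,1],[-0.14,-0.098,0,0,0,0,1],[-0.14,-0.098,0,0,0,0,1],[-0.14,-0.098,0,0,0,0,1],[-0.14,-0.098,0,0,0,0,1],[-0.14,-0.098,0,0,0,0,1],[-0.14,-0.098,0,0,0,0,1],[-0.14,-0.098,0,0,0,0,1],[-0.1,-0.07,0,0,0,0,1],[-0.06,-0.04,0,0,0,0,1]]'
python3 -m pendant '[[-0.03,-0.02,0,0,0,0.03,1],[0,0,0,0,0,0.04,1],[0,0,0,0,0,0.04,1],[0,0,0,0,0,0.04,1],[0,0,0,0,0,0.03,1],[0,0,0,0,0,0.012,1],[0,0,0,0,0,0,1],[0,0,0,0,0,0,1]]'
python3 w.py w8; python3 -c "
from h import *
go([.58,-.242,.31],95.3)"
```

```text
time: 10.95
ee_pos: [0.5771, -0.2544, 0.2965]
tcp_rot: [-179.0, -1.1, 130.4]
wrist_force: [0.7, 0.8, -2.9]
opening: 0.0129
time: 11.75
ee_pos: [0.5749, -0.2674, 0.2807]
tcp_rot: [-177.5, -0.9, 94.2]
wrist_force: [-0.2, -1.3, -2.6]
opening: 0.0134
[ 0.49922373 -0.27535214  0.42824442] [-16.27574136  -0.89584966  94.18340652]
pos [ 0.5749 -0.2674  0.2806] rpy [-177.45   -0.89   94.17] t 11.8 F [ 0.18 -0.35 -3.07] op 0.0131
local m [ 0.3041 -0.5406  0.3098] units [ 1.2164 -2.1626  1.2392]
pos [ 0.5749 -0.2674  0.2806] rpy [-177.45   -0.89   94.17] t 11.8 F [ 0.18 -0.35 -3.07] op 0.0131
local m [ 0.0254  0.0057 -0.0292] units [ 0.1015  0.0226 -0.117 ]
turn deg [-2.54 -0.91 -1.11] units [-0.0141 -0.0051 -0.0062]
```

View pics/w8.png

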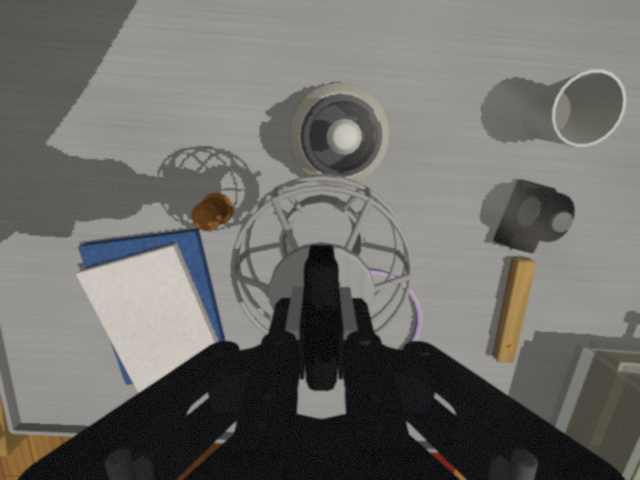

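Guard hangs square in the jaws; lantern at (341,134). Straighten the tool, look again.

```bash
python3 -m pendant '[[0.05,0.011,-0.06,-0.0141,-0.005,-0.006,1],[0.05,0.011,-0.06,0,0,0,1],[0,0,0,0,0,0,1],[0,0,0,0,0,0,1]]'
python3 w.py w9; python3 -c "
from h import *
go([.58,-.242,.31],95.3)
im=cv2.imread('pics/w9.png'); cv2.imwrite('pics/w9c.png',cv2.resize(im[60:220,230:430],None,fx=4,fy=4,interpolation=cv2.INTER_CUBIC)[:600])
"
```

```text
time: 12.2
ee_pos: [0.5788, -0.2419, 0.3086]
tcp_rot: [-179.9, -0.1, 95.5]
wrist_force: [-0.0, -0.0, -2.5]
opening: 0.0128
[ 0.49700309 -0.2501848   0.45277411] [-1.87018136e+01 -9.19414516e-02  9.55240050e+01]
pos [ 0.5787 -0.2419  0.3086] rpy [-1.7988e+02 -8.0000e-02  9.5500e+01] t 12.25 F [-0.44  0.19 -1.73] op 0.0129
local m [ 0.2958 -0.5522  0.3102] units [ 1.1833 -2.2088  1.2409]
pos [ 0.5787 -0.2419  0.3086] rpy [-1.7988e+02 -8.0000e-02  9.5500e+01] t 12.25 F [-0.44  0.19 -1.73] op 0.0129
local m [-0.0002  0.0013 -0.0014] units [-0.0009  0.0051 -0.0055]
turn deg [-0.12 -0.08  0.2 ] units [-0.0007 -0.0005  0.0011]
```

View pics/w9c.png

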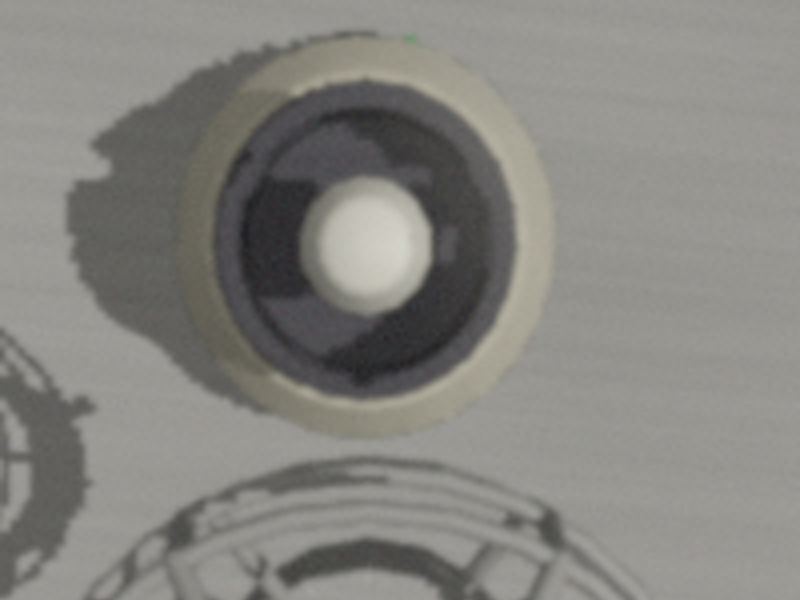

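```bash
python3 - <<'E'
from h import *
import pickle
from scipy.optimize import least_squares
c=pickle.load(open('pics/w9.pkl','rb')); im=cv2.imread('pics/w9.png'); 
hs=im[60:165,270:372].astype(int); 
def fit(mask,z,name,rmin):
    P=np.array([onz(c,uv,z)[:2] for uv in mask])
    q=np.array([np.median(P[:,0]),np.median(P[:,1]),rmin])
    f=least_squares(lambda q:np.hypot(*(P-q[:2]).T)-q[2],q,loss='soft_l1',f_scale=.0007); print(name,len(P),f.x.round(4),'rms mm',(1e3*np.std(f.fun)).round(2)); return f.x
# radial edge search from ring centre
g=cv2.GaussianBlur(im,(3,3),0).astype(float)
c0=proj(c,[.4975,-.250,.093])
def edges(r0,r1,sel):
    out=[]
    for t in np.radians(np.arange(0,360,3)):
        r=np.arange(r0,r1,.25); x=c0[0]+r*np.cos(t); y=c0[1]+r*np.sin(t)
        v=cv2.remap(g.astype(np.float32),x.astype(np.float32)[None],y.astype(np.float32)[None],cv2.INTER_LINEAR)[0]
        s=sel(v); d=np.gradient(s); k=d.argmax()
        if d[k]>2: out.append((x[k],y[k]))
    return out
# ring outer: R-B goes from <=0 (bluish dark) to positive(cream)
fit(edges(30,45,lambda v:v[:,2]-v[:,0]),.093,'ring outer',.037)
fit(edges(10,22,lambda v:-v.sum(1)/3),.105,'bulb',.016)
fit(edges(40,55,lambda v:-(v[:,2]-v[:,0])),.055,'body',.055)
a=np.arange(0,360,.5)
for C in([.4978,-.2498],):
    r=np.arange(.028,.042,.0002)
    M=np.array([[proj(c,[C[0]+rr*np.cos(t),C[1]+rr*np.sin(t),.093]) for t in np.radians(a)] for rr in r]).astype(np.float32)
    o=cv2.resize(cv2.remap(im,M[...,0],M[...,1],cv2.INTER_LINEAR),(720,300)); o=cv2.convertScaleAbs(o,alpha=1.8)
    for k in range(0,720,40): cv2.line(o,(k,290),(k,300),(0,255,0),1)
    cv2.imwrite('pics/polar2.png',o)
E
```

```text
ring outer 3 [ 0.5072 -0.2484  0.0282] rms mm 0.0
bulb 120 [ 0.4976 -0.2491  0.0156] rms mm 1.58Traceback (most recent call last):
  File "<stdin>", line 24, in <module>
  File "<stdin>", line 8, in fit
IndexError: too many indices for array: array is 1-dimensional, but 2 were indexed
```

```bash
python3 - <<'E'
from h import *
import pickle
from scipy.optimize import least_squares
c=pickle.load(open('pics/w9.pkl','rb')); im=cv2.imread('pics/w9.png'); 
def fit(E,z,name):
    P=np.array([onz(c,uv,z)[:2] for uv in E])
    q=np.array([np.median(P[:,0]),np.median(P[:,1]),.04])
    f=least_squares(lambda q:np.hypot(*(P-q[:2]).T)-q[2],q,loss='soft_l1',f_scale=.0005); print(name,len(P),f.x.round(4),'med mm',(1e3*np.median(abs(f.fun))).round(2)); return f.x
g=cv2.GaussianBlur(im,(3,3),0).astype(np.float32)
c0=proj(c,[.4978,-.2498,.093]); print(c0)
def edges(r0,r1,sel,th):
    out=[]
    for t in np.radians(np.arange(0,360,3)):
        r=np.arange(r0,r1,.25); x=c0[0]+r*np.cos(t); y=c0[1]+r*np.sin(t)
        v=cv2.remap(g,x.astype(np.float32)[None],y.astype(np.float32)[None],cv2.INTER_LINEAR)[0]
        d=np.gradient(sel(v)); k=d.argmax()
        if d[k]>th: out.append((x[k],y[k]))
    return out
fit(edges(31,44,lambda v:v[:,2]-v[:,0],.5),.093,'ring outer')
fit(edges(10,22,lambda v:-v.sum(1)/3,2),.105,'bulb')
fit(edges(41,54,lambda v:-(v[:,2]-v[:,0]),.3),.05,'body')
a=np.arange(0,360,.5)
for C in([.4978,-.2498],):
    r=np.arange(.028,.042,.0002)
    M=np.array([[proj(c,[C[0]+rr*np.cos(t),C[1]+rr*np.sin(t),.093]) for t in np.radians(a)] for rr in r]).astype(np.float32)
    o=cv2.resize(cv2.remap(im,M[...,0],M[...,1],cv2.INTER_LINEAR),(720,300)); o=cv2.convertScaleAbs(o,alpha=1.8)
    for k in range(0,720,40): cv2.line(o,(k,290),(k,300),(0,255,0),1)
    cv2.imwrite('pics/polar2.png',o)
E
```

```text
[320.64629222 120.98244469]
ring outer 120 [ 0.4977 -0.2496  0.0377] med mm 0.19
bulb 120 [ 0.4977 -0.2491  0.0156] med mm 0.36
body 120 [ 0.4979 -0.2495  0.0532] med mm 0.33
```

View pics/polar2.png

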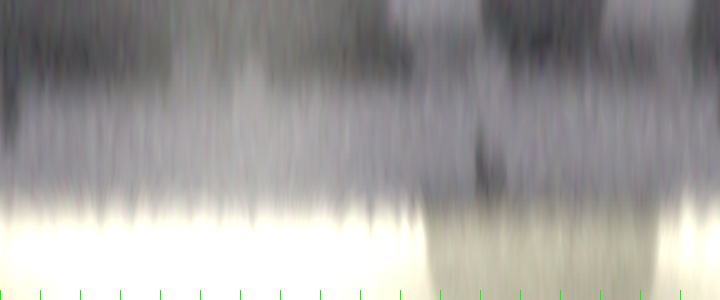

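Lantern axis (0.4978, −0.2496), ring, bulb and body fits agree within 0.5 mm and with the earlier opposite-yaw view; mouth bearing ≈ 5.3° (dark gaps at ~4°, 125°, 245.5°).

```bash
python3 -m pendant '[[0,-0.05,0,-0.0007,-0.0005,0.001,1],[0,-0.1,0,0,0,0,1],[0,-0.1,0,0,0,0,1],[0,-0.06,0,0,0,0,1],[0,0,0,0,0,0,1],[0,0,0,0,0,0,1]]'
python3 -c "
from h import *
go([.4978,-.2496,.25],95.3)"
```

```text
time: 12.85
ee_pos: [0.4989, -0.2519, 0.3022]
tcp_rot: [-179.6, -0.2, 95.3]
wrist_force: [0.6, -0.5, -2.6]
opening: 0.013
pos [ 0.4989 -0.2519  0.3022] rpy [-1.7963e+02 -1.6000e-01  9.5300e+01] t 12.85 F [ 0.58 -0.47 -2.56] op 0.013
local m [ 0.0023 -0.0006  0.0522] units [ 0.0091 -0.0022  0.2089]
turn deg [-0.37 -0.16  0.  ] units [-0.002  -0.0009  0.    ]
```

```bash
python3 -m pendant '[[0.009,-0.002,0.06,-0.002,-0.0009,0,1],[0,0,0.08,0,0,0,1],[0,0,0.05,0,0,0,1],[0,0,0,0,0,0,1],[0,0,0,0,0,0,1]]'
python3 -c "
from h import *
go([.4978,-.2496,.225],95.3)
o=bot.get_obs(); print(o['torque'])"
```

```text
time: 13.35
ee_pos: [0.5014, -0.2504, 0.251]
tcp_rot: [-179.9, -0.1, 95.3]
wrist_force: [-0.2, -0.1, -1.8]
opening: 0.0127
pos [ 0.5014 -0.2504  0.251 ] rpy [-1.7994e+02 -5.0000e-02  9.5350e+01] t 13.35 F [-0.18 -0.11 -1.84] op 0.0127
local m [ 0.0011 -0.0035  0.026 ] units [ 0.0044 -0.0141  0.104 ]
turn deg [-0.06 -0.05  0.05] units [-0.0003 -0.0003  0.0003]
[-0.03759475 -0.02708674 -0.02526404]
```

```bash
python3 -m pendant '[[0.004,-0.014,0.03,-0.0003,-0.0003,0.0003,1],[0,-0.003,0.03,0,0,0,1],[0,0,0.02,0,0,0,1],[0,0,0,0,0,0,1],[0,0,0,0,0,0,1]]'
python3 -c "
from h import *
go([.4978,-.2496,.225],95.3)
o=bot.get_obs(); print(o['torque'])"; python3 w.py w10
```

```text
time: 13.85
ee_pos: [0.4978, -0.25, 0.2304]
tcp_rot: [179.9, 0.0, 95.3]
wrist_force: [0.2, -0.8, -2.8]
opening: 0.013
pos [ 0.4978 -0.25    0.2304] rpy [1.7994e+02 4.0000e-02 9.5310e+01] t 13.85 F [ 0.16 -0.76 -2.8 ] op 0.013
local m [0.0004 0.0001 0.0054] units [0.0014 0.0002 0.0217]
turn deg [0.06 0.04 0.01] units [0.0003 0.0002 0.0001]
[ 0.05051931 -0.00734753  0.01300485]
[ 0.4155245  -0.2577232   0.37431069] [-1.88812297e+01  2.94738187e-02  9.53193569e+01]
pos [ 0.4978 -0.25    0.2304] rpy [1.7994e+02 4.0000e-02 9.5310e+01] t 13.9 F [ 0.37 -0.59 -2.49] op 0.0129
local m [ 0.2952 -0.4727  0.2297] units [ 1.1807 -1.8909  0.9189]
```

View pics/w10.png

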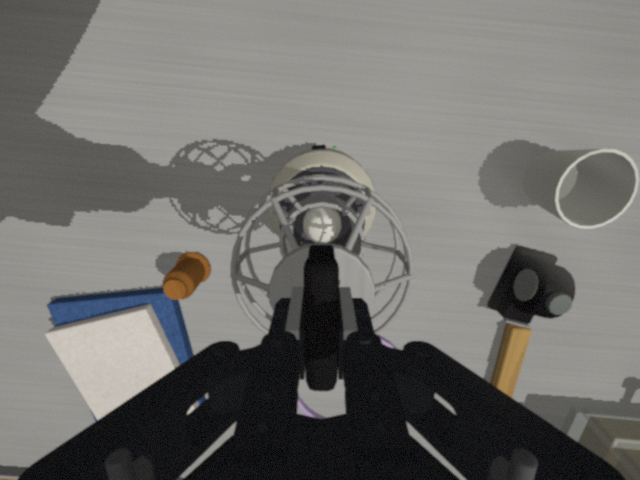

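Bulb seen centred in the neck at (322,225). Descending by feel.

```bash
python3 -m pendant '[[0.0014,-0.001,0.02,0.0003,0.0002,0,1],[0,-0.002,0.02,0,0,0,1],[0,-0.001,0.02,0,0,0,1],[0,0,0.01,0,0,0,1],[0,0,0,0,0,0,1]]'
python3 -c "
from h import *
go([.4978,-.2496,.200],95.3)
o=bot.get_obs(); print(o['torque'])"
```

```text
time: 14.4
ee_pos: [0.4968, -0.2498, 0.2117]
tcp_rot: [180.0, 0.0, 95.3]
wrist_force: [-0.5, -0.4, -1.7]
opening: 0.013
pos [ 0.4968 -0.2498  0.2117] rpy [1.7997e+02 2.0000e-02 9.5310e+01] t 14.4 F [-0.49 -0.4  -1.66] op 0.013
local m [0.0001 0.001  0.0117] units [0.0004 0.004  0.0469]
turn deg [0.03 0.02 0.01] units [0.0002 0.0001 0.0001]
[-0.01605613 -0.04829107  0.05405697]
```

```bash
python3 -m pendant '[[0,0.004,0.012,0.0002,0.0001,0,1],[0,0,0.012,0,0,0,1],[0,0,0.01,0,0,0,1],[0,0,0,0,0,0,1]]'
python3 -c "
from h import *
go([.4978,-.2496,.197],95.3)
o=bot.get_obs(); print(o['torque'])"
```

```text
time: 14.8
ee_pos: [0.498, -0.2497, 0.2025]
tcp_rot: [-180.0, 0.0, 95.3]
wrist_force: [0.4, 0.6, -3.2]
opening: 0.0128
pos [ 0.498  -0.2497  0.2025] rpy [-180.      0.     95.31] t 14.8 F [ 0.44  0.56 -3.21] op 0.0128
local m [ 0.0001 -0.0001  0.0055] units [ 0.0004 -0.0006  0.0222]
turn deg [-0.    0.    0.01] units [-0.      0.      0.0001]
[0.03841283 0.07054819 0.01733973]
```

```bash
python3 -m pendant '[[0,0,0.01,0,0,0,1],[0,0,0.008,0,0,0,1],[0,0,0,0,0,0,1]]'
python3 -c "
from h import *
go([.4978,-.2496,.192],95.3)
o=bot.get_obs(); print(o['torque'])"
```

```text
time: 15.1
ee_pos: [0.498, -0.2497, 0.1977]
tcp_rot: [180.0, 0.0, 95.3]
wrist_force: [0.2, 0.4, -2.7]
opening: 0.0132
pos [ 0.498  -0.2497  0.1977] rpy [1.800e+02 1.000e-02 9.531e+01] t 15.1 F [ 0.21  0.39 -2.72] op 0.0132
local m [ 0.0001 -0.0002  0.0057] units [ 0.0005 -0.0007  0.0229]
turn deg [0.   0.01 0.01] units [0.     0.0001 0.0001]
[ 0.01648053 -0.03227888  0.04354941]
```

```bash
python3 -m pendant '[[0,0,0.008,0,0,0,1],[0,0,0.006,0,0,0,1],[0,0,0,0,0,0,1]]'
python3 -c "
from h import *
go([.4978,-.2496,.1818],95.3)
o=bot.get_obs(); print(o['torque'])"
```

```text
time: 15.4
ee_pos: [0.498, -0.2498, 0.194]
tcp_rot: [180.0, 0.0, 95.3]
wrist_force: [-0.4, -0.5, -2.0]
opening: 0.0131
pos [ 0.498  -0.2498  0.194 ] rpy [1.7999e+02 2.0000e-02 9.5310e+01] t 15.4 F [-0.43 -0.52 -2.04] op 0.0131
local m [ 0.0002 -0.0002  0.0122] units [ 0.0007 -0.0008  0.0489]
turn deg [0.01 0.02 0.01] units [0.0001 0.0001 0.0001]
[ 0.03777566 -0.01671768 -0.02324555]
```

Below the rim-rest height with no force: lugs are in the mouths. Continuing.

```bash
python3 -m pendant '[[0,0,0.012,0,0,0,1],[0,0,0.012,0,0,0,1],[0,0,0.01,0,0,0,1],[0,0,0,0,0,0,1]]'
python3 -c "
from h import *
go([.4978,-.2496,.1818],95.3)
o=bot.get_obs(); print(o['torque'])"
```

```text
time: 15.8
ee_pos: [0.498, -0.2497, 0.1847]
tcp_rot: [180.0, 0.0, 95.3]
wrist_force: [-0.0, 0.1, -2.5]
opening: 0.013
pos [ 0.498  -0.2497  0.1847] rpy [1.7999e+02 1.0000e-02 9.5310e+01] t 15.8 F [-0.02  0.15 -2.5 ] op 0.013
local m [ 0.0001 -0.0002  0.0029] units [ 0.0006 -0.0007  0.0115]
turn deg [0.01 0.01 0.01] units [0.     0.0001 0.0001]
[ 0.00889852 -0.01605183 -0.01886982]
```

```bash
python3 -m pendant '[[0,0,0.006,0,0,0,1],[0,0,0.004,0,0,0,1],[0,0,0,0,0,0,1]]'
python3 -c "
from h import *
go([.4978,-.2496,.1818],95.3)
o=bot.get_obs(); print(o['torque'])"
```

```text
time: 16.1
ee_pos: [0.498, -0.2497, 0.182]
tcp_rot: [180.0, 0.0, 95.3]
wrist_force: [1.2, -0.3, -1.6]
opening: 0.0127
pos [ 0.498  -0.2497  0.182 ] rpy [1.7999e+02 1.0000e-02 9.5310e+01] t 16.1 F [ 1.18 -0.32 -1.59] op 0.0127
local m [ 0.0001 -0.0002  0.0002] units [ 0.0005 -0.0007  0.0007]
turn deg [0.01 0.01 0.01] units [0.0001 0.0001 0.0001]
[-0.01679272 -0.01760866 -0.02039029]
```

```bash
python3 -m pendant '[[0,0,0.003,0,0,0,1],[0,0,0,0,0,0,1]]'; python3 -m pendant '[[0,0,0.003,0,0,0,1],[0,0,0,0,0,0,1]]'
```

```text
time: 16.3
ee_pos: [0.4982, -0.2498, 0.1819]
tcp_rot: [179.9, 0.0, 95.3]
wrist_force: [-0.8, -0.7, -2.2]
opening: 0.0132
time: 16.5
ee_pos: [0.4983, -0.2498, 0.1818]
tcp_rot: [179.9, 0.1, 95.3]
wrist_force: [-1.0, 1.2, -2.0]
opening: 0.0132
```

Lugs at the floor height (TCP 0.1818, expected 0.1818) with no load. Starting the clockwise twist, lifted by half a millimetre.

```bash
python3 -m pendant '[[0,0,-0.004,0,0,0.012,1],[0,0,0,0,0,0.016,1],[0,0,0,0,0,0.016,1],[0,0,0,0,0,0,1]]'
python3 -c "
from h import *
go([.4978,-.2496,.1818],65.3)
o=bot.get_obs(); print(o['torque'])"
```

```text
time: 16.9
ee_pos: [0.4981, -0.2498, 0.1818]
tcp_rot: [180.0, 0.0, 87.1]
wrist_force: [-0.3, 0.9, -0.4]
opening: 0.013
pos [ 0.4981 -0.2498  0.1818] rpy [1.7995e+02 3.0000e-02 8.7120e+01] t 16.9 F [-0.29  0.88 -0.41] op 0.013
local m [ 0.0002 -0.0003 -0.    ] units [ 0.0007 -0.0012 -0.    ]
turn deg [5.000e-02 2.000e-02 2.182e+01] units [3.000e-04 1.000e-04 1.212e-01]
[ 0.06510626 -0.02651417  0.03900471]
```

```bash
python3 -m pendant '[[0.0007,-0.001,-0.002,0.0003,0,0.018,1],[0,0,0,0,0,0.018,1],[0,0,0,0,0,0.018,1],[0,0,0,0,0,0.018,1],[0,0,0,0,0,0,1]]'
python3 -c "
from h import *
go([.4978,-.2496,.1818],65.3)
o=bot.get_obs(); print(o['torque'])"
```

```text
time: 17.4
ee_pos: [0.4981, -0.2499, 0.1817]
tcp_rot: [-180.0, 0.1, 74.1]
wrist_force: [-0.6, 1.2, -0.5]
opening: 0.0127
pos [ 0.4981 -0.2499  0.1817] rpy [-1.800e+02  5.000e-02  7.413e+01] t 17.4 F [-0.63  1.24 -0.49] op 0.0127
local m [ 0.0002 -0.0003 -0.0001] units [ 0.0008 -0.0013 -0.0002]
turn deg [0.   0.05 8.83] units [0.     0.0003 0.0491]
[-0.0067619   0.02278299  0.01899691]
```

```bash
python3 -m pendant '[[0.0005,-0.001,0,0,0,0.018,1],[0,0,0,0,0,0.018,1],[0,0,0,0,0,0.008,1],[0,0,0,0,0,0,1]]'
python3 -c "
from h import *
go([.4978,-.2496,.1768],65.3)
o=bot.get_obs(); print(o['torque'])"
```

```text
time: 17.8
ee_pos: [0.4976, -0.2496, 0.1811]
tcp_rot: [-179.9, 0.1, 66.5]
wrist_force: [0.2, 0.0, -2.6]
opening: 0.0133
pos [ 0.4976 -0.2496  0.1811] rpy [-1.7994e+02  5.0000e-02  6.6520e+01] t 17.8 F [ 0.18  0.03 -2.61] op 0.0133
local m [0.0001 0.0002 0.0043] units [0.0004 0.0007 0.0171]
turn deg [-0.06  0.05  1.22] units [-0.0003  0.0003  0.0068]
[-0.02490355 -0.03459355  0.02387875]
```

Weight is back on the hand: support is gone, so lugs are over the notches. Lowering.

```bash
python3 -m pendant '[[0,0,0.002,0,0,0.007,1],[0,0,0.006,0,0,0,1],[0,0,0.006,0,0,0,1],[0,0,0,0,0,0,1]]'
python3 -c "
from h import *
go([.4978,-.2496,.1768],65.3)
o=bot.get_obs(); print(o['torque'])"
```

```text
time: 18.2
ee_pos: [0.4975, -0.2496, 0.1769]
tcp_rot: [-179.9, 0.1, 65.4]
wrist_force: [-0.2, 0.4, -2.4]
opening: 0.0128
pos [ 0.4975 -0.2496  0.1769] rpy [-1.7991e+02  5.0000e-02  6.5420e+01] t 18.2 F [-0.19  0.37 -2.41] op 0.0128
local m [0.0001 0.0003 0.0001] units [0.0004 0.0011 0.0005]
turn deg [-0.09  0.05  0.12] units [-0.0005  0.0003  0.0007]
[0.00800115 0.01134506 0.03432494]
```

```bash
python3 -m pendant '[[0,0,0.004,0,0,0,1],[0,0,0.003,0,0,0,1],[0,0,0,0,0,0,1]]'; python3 -m pendant '[[0,0,0,0,0,0.016,1],[0,0,0,0,0,0,1]]'; python3 -c "
from h import *
go([.4978,-.2496,.1768],65.3)
o=bot.get_obs(); print(o['torque'])"
```

```text
time: 18.5
ee_pos: [0.4979, -0.2497, 0.1769]
tcp_rot: [179.9, 0.1, 65.5]
wrist_force: [0.6, 1.1, -2.4]
opening: 0.0128
time: 18.7
ee_pos: [0.4978, -0.2498, 0.1767]
tcp_rot: [179.9, 0.1, 62.5]
wrist_force: [-0.0, -0.2, 0.2]
opening: 0.0134
pos [ 0.4978 -0.2498  0.1767] rpy [1.7995e+02 6.0000e-02 6.2530e+01] t 18.7 F [-0.04 -0.23  0.23] op 0.0134
local m [ 0.0002 -0.0001 -0.0001] units [ 0.0006 -0.0003 -0.0003]
turn deg [ 0.05  0.07 -2.77] units [ 0.0003  0.0004 -0.0154]
[-0.03028401  0.23390587 -0.00891008]
```

Floor felt (weight now borne by the ring), turn stays within notch play. Letting go.

```bash
python3 -m pendant '[[0,0,0,0,0,0,0.8],[0,0,0,0,0,0,0.6],[0,0,0,0,0,0,0.3],[0,0,0,0,0,0,0],[0,0,0,0,0,0,0],[0,0,0,0,0,0,0]]'; python3 w.py w11
```

```text
time: 19.3
ee_pos: [0.4981, -0.2499, 0.1769]
tcp_rot: [179.9, 0.1, 62.8]
wrist_force: [-0.1, -0.2, 0.8]
opening: 0.0851
[ 0.42476524 -0.21177055  0.32072327] [-1.89154417e+01  3.74599093e-02  6.27619401e+01]
pos [ 0.4981 -0.2499  0.1769] rpy [1.799e+02 5.000e-02 6.275e+01] t 19.35 F [ 0.63 -0.22 -0.12] op 0.0855
local m [-0.0057 -0.5576  0.1759] units [-0.0229 -2.2304  0.7036]
```

View pics/w11.png

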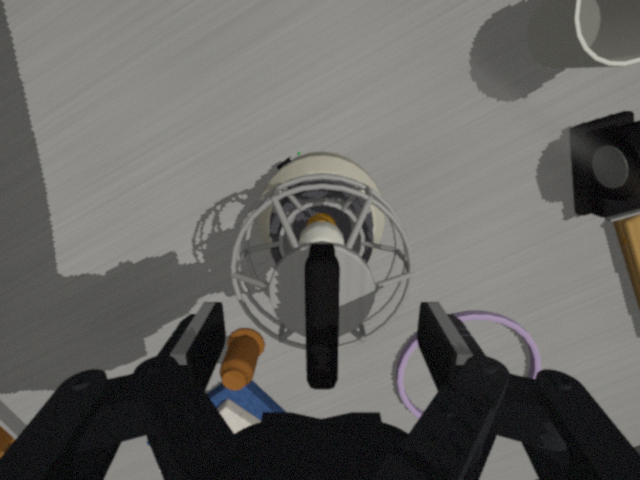

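Fingers are clear of the bar (320,315), guard stands straight. Backing off upward.

```bash
python3 -m pendant '[[0,0,-0.04,0,0,0,0],[0,0,-0.08,0,0,0,0],[0,0,-0.14,0,0,0,0],[0,0,-0.16,0,0,0,0],[0,0,-0.12,0,0,0,0],[0,-0.08,-0.06,0,0,0,0],[0,-0.12,0,0,0,0,0],[0,-0.1,0,0,0,0,0],[0,0,0,0,0,0,0],[0,0,0,0,0,0,0]]'; python3 w.py w12; python3 - <<'E'
from h import *
for n in('scene','top'): cv2.imwrite(f'pics/{n}9.png',bot.camera(n)[:,:,::-1])
im=cv2.imread('pics/scene9.png'); cv2.imwrite('pics/s9c.png',cv2.resize(im[185:285,165:255],None,fx=6,fy=6,interpolation=cv2.INTER_CUBIC))
E
```

```text
time: 20.35
ee_pos: [0.4287, -0.214, 0.3389]
tcp_rot: [179.6, 0.0, 62.8]
wrist_force: [-1.2, -0.7, -0.5]
opening: 0.0853
[ 0.35471093 -0.17559619  0.48235049] [-1.91727047e+01  3.23479302e-02  6.27809652e+01]
pos [ 0.4288 -0.214   0.339 ] rpy [1.7964e+02 5.0000e-02 6.2770e+01] t 20.4 F [-0.27  0.33 -0.09] op 0.0856
local m [-0.0056 -0.4813  0.336 ] units [-0.0223 -1.9252  1.344 ]
```

View pics/w12.png

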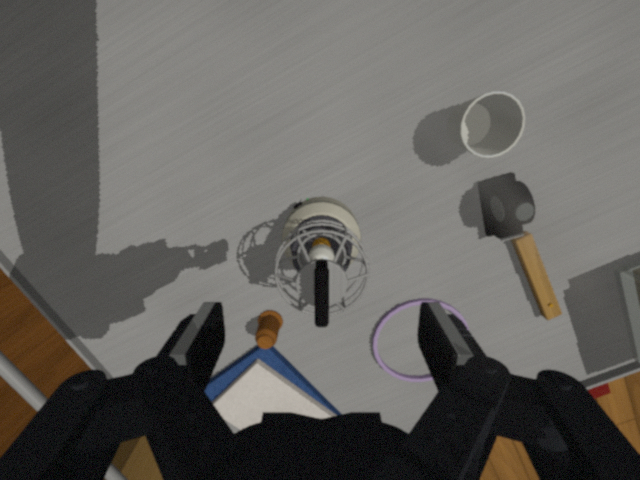

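View pics/scene9.png

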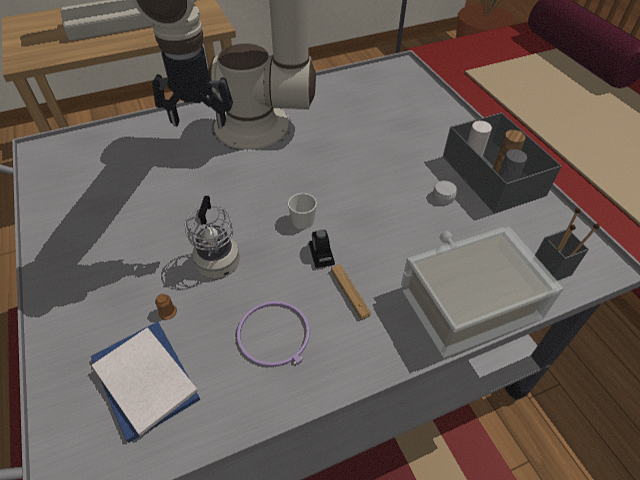

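View pics/s9c.png

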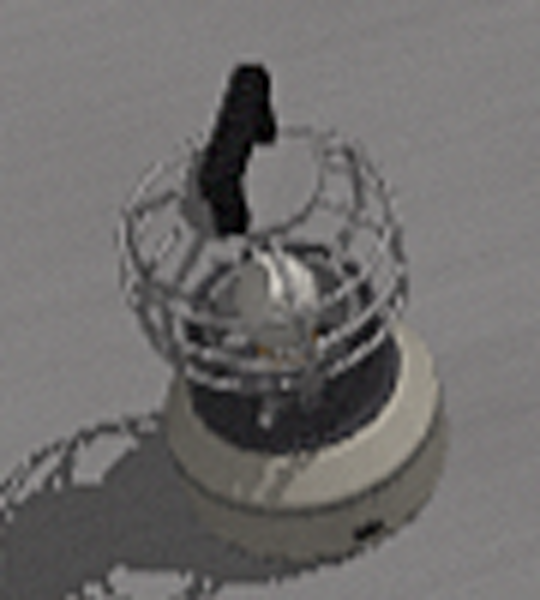

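Guard sits upright on the lantern, a lug visible through the ring at about (268,412) in the crop; bystanders unmoved. One numerical check of height and bearing from w11/w12.

```bash
python3 - <<'E'
from h import *
import pickle
cs,ct=[],[]
for n,b in(('w11',(300,240,345,392)),('w12',(308,255,338,330))):
    im=cv2.imread(f'pics/{n}.png'); c=pickle.load(open(f'pics/{n}.pkl','rb'));x0,y0,x1,y1=b
    m=(im[y0:y1,x0:x1].max(2)<50).astype(np.uint8); k,l,st,ce=cv2.connectedComponentsWithStats(m); i=1+st[1:,4].argmax()
    p=np.argwhere(l==i)[:,::-1]+[x0,y0]; ys=p[:,1]
    bt=(np.median(p[ys>ys.max()-8][:,0]),ys.max()); tp=(np.median(p[ys<ys.min()+8][:,0]),ys.min()); print(n,bt,tp)
    cs.append(ray(c,bt)); ct.append(ray(c,tp))
A,e=tri(cs); B,f=tri(ct); print('far end',A,e,'near(lower)',B,f,np.degrees(np.arctan2(*(A-B)[1::-1])))
a=cv2.imread('pics/top0.png'); b=cv2.imread('pics/top9.png')
d=(cv2.absdiff(a,b).max(2)>60).astype(np.uint8); d=cv2.morphologyEx(d,cv2.MORPH_OPEN,np.ones((3,3)))
k,l,st,ce=cv2.connectedComponentsWithStats(d); print([s.tolist() for s in st[1:] if s[4]>15])
E
```

```text
w11 (np.float64(322.0), np.int64(388)) (np.float64(321.0), np.int64(244))
w12 (np.float64(321.0), np.int64(325)) (np.float64(321.0), np.int64(260))
far end [ 0.51993565 -0.26050006  0.20646858] [np.float64(0.00014760329027822285), np.float64(0.00014760329027821333)] near(lower) [ 0.47523502 -0.23775573  0.16799442] [np.float64(5.5608542068608906e-05), np.float64(5.560854206850332e-05)] -26.967657725254224
[[454, 235, 44, 71, 1523], [224, 252, 18, 20, 143], [575, 265, 21, 62, 742], [426, 266, 5, 6, 26], [412, 269, 10, 7, 54], [408, 280, 6, 5, 25], [416, 281, 5, 6, 23], [419, 296, 6, 5, 25], [411, 299, 6, 4, 22], [421, 302, 18, 20, 150], [575, 326, 3, 7, 21], [593, 386, 17, 15, 173], [531, 389, 56, 47, 1372], [385, 393, 93, 87, 4709], [613, 400, 8, 6, 38], [258, 408, 48, 26, 530], [308, 409, 6, 8, 32], [590, 421, 5, 8, 33], [598, 421, 18, 16, 237], [586, 429, 4, 8, 28], [628, 428, 4, 8, 29], [256, 435, 13, 12, 111], [225, 440, 24, 40, 242], [603, 442, 22, 11, 196], [362, 454, 38, 26, 587], [244, 457, 23, 23, 286], [619, 474, 10, 6, 47]]
```

The stereo height is loose (short baseline). A better-conditioned check: the bar's row relative to the hand just before grasp (w7, guard on the table) versus just after release (w11).

```bash
python3 - <<'E'
from h import *
import pickle
for n,tz in(('w7',.1128),('w11',.1769)):
    im=cv2.imread(f'pics/{n}.png'); c=pickle.load(open(f'pics/{n}.pkl','rb'))
    m=(im[240:410,305:340].max(2)<50).astype(np.uint8); k,l,st,ce=cv2.connectedComponentsWithStats(m); i=1+st[1:,4].argmax()
    col=np.where((l==i).sum(1)>8)[0]+240; w=[(l[r-240]==i).sum() for r in (300,330,360,380)]
    print(n,'rows',col.min(),col.max(),'widths',w)
    if n=='w7': X,g=np.array([.5418,.2039]),40.1; hs=[0]
    else: X,g=np.array([.4978,-.2496]),62.75-90; hs=[.061,.066]
    for h in hs:
        p=X+.031*np.array([np.cos(np.radians(g)),np.sin(np.radians(g))]); print(' predicted far-end row',h,proj(c,[*p,h+.140]).round(1))
        R_=[proj(c,[*(X+s*.031*np.array([np.cos(np.radians(g)),np.sin(np.radians(g))])),h+.140])[1] for s in(-1,1)]; print('  rows near,far top',np.round(R_,1),'len',round(R_[1]-R_[0],1))
E
```

```text
w7 rows 248 395 widths [np.int64(34), np.int64(32), np.int64(31), np.int64(30)]
 predicted far-end row 0 [322.3 397.6]
  rows near,far top [266.4 397.6] len 131.3
w11 rows 244 387 widths [np.int64(33), np.int64(32), np.int64(30), np.int64(28)]
 predicted far-end row 0.061 [320.6 390.2]
  rows near,far top [260.6 390.2] len 129.6
 predicted far-end row 0.066 [320.6 399. ]
  rows near,far top [265.9 399. ] len 133.1
```

w7 measures row 395 against 397.6 predicted. w11 measures 387, against 390.2 if the lugs are in the notches and 399 if they are on the channel floor, so they are in the notches. Handing in.

```bash
python3 -c "
from workcell import bot
print(bot.job_done(), bot.get_obs()['time'])"
```

```text
the job is handed in; nothing more can be done
the job is handed in; nothing more can be done
```

The guard is back on the lantern with its lugs in the locking notches, and I have handed the job in, at about 20.5 s on the robot's clock.

I carried it by its handle over the bulb and let the lugs down into the slots at a bearing of about 5.3°. I then twisted it clockwise about 30°, felt the support go away, lowered it 5 mm into the notches and let go.

**Forces:** the readings I took between moves stayed within a few newtons, and there was no sign of touching the bulb. After release the arm backed up clear of everything.

**Last checks:**
- **Height in the hand:** the tool ended at 0.1769 m (0.1768 expected for the notches). The ring had taken the guard's weight by then.
- **Handle in the wrist picture:** its end was at row 387, against 390 predicted for locked and 399 for unlocked. The same prediction ran about 2.6 rows high before the grasp.
- **Bystanders:** all look unmoved in the last scene view. The top-view comparison changed only at the arm, the guard, the lantern and what look like shadows.

**One check disagreed:** a rough two-view height put the top of the handle at 0.206 m, against 0.201 m expected. I judged it unreliable because the two views were close together, and the other evidence contradicts it. I did not turn the guard back against the notch wall to test the lock.

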